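# Jog the buckle polisher with its bayonet lid

### The arm

A 6-joint arm with a two-finger parallel gripper is mounted at the origin on the work surface. World frame = base frame: x ahead of the robot, y to its left, z up, the work surface at z = 0. Lengths are in m, angles in rad, forces in N, time in s.
With the tool pointing down it reaches from about 0.4 to 0.825 m from the base axis. Payload 7 kg.
Tool frame: the origin (TCP) lies between the finger pads; the fingertips stand 22 mm ahead of it and the grasp point (between the pads) lies 3 mm ahead of it; z points along the fingers, y is the direction in which the jaws open and shut (so a half turn about z gives the same grasp; the last joint's range is limited). The gripper opens to 88 mm and grips with 3 to 60 N. Pads are 19 mm wide; open, the fingers measure 130 mm over their backs; the gripper's body (78 mm by 193 mm) begins 47 mm behind the grasp point.
Start: joints at [1.56, 0.359, 0.012, 0, -1.224, -0.288], TCP at [0.199, 0.645, 0.249] pointing down, gripper open.
Joint ranges: [-3.07, 3.07], [-1.43, 2.12], [-1.02, 1.25], [-3.03, 1.67], [-3.05, -0], [-3.03, 3.03]. Speed limits (rad/s): [2.39, 2.39, 3.01, 3.14, 3.14, 3.14].

### API

Orientations are given as [roll, pitch, yaw] about the fixed x, y, z axes, in that order (R = Rz(yaw) Ry(pitch) Rx(roll)).
In Python, from station import * gives the robot as it stands. The module is installed in compiled form; this text tells all that it offers.
- The arm moves only by the tool move_arm, never from a script. Its argument "rows" is a list of rows, each an object with "delta_rot": the turn, a rotation vector about the world's x, y, z in degrees, a list of three; "delta_pos": the shift along the world's x, y, z in cm, a list of three; "hand": the finger opening in cm, from 0 to 8.76. A call has exactly 10 rows; each row shifts and turns the commanded pose from where the row before left it; what a row does not reach is not made up. A row lasts 1/10 s, in which the tool goes at most 50 mm and 8.59 degrees, less where a joint would pass 70% of its speed; a pose out of reach is approached as far as the arm can. A call is refused whole if a number of a shift passes 5 or a number of a turn 8.59, either way. A call with a gripper value outside its range is refused whole. The fingers move at their own pace and stop on an object; "force" is the grip in N (left out, the last holds). Time passes only in rows, so rows that do not move let the fingers close, or fill a call up. It gives the time, the measured TCP pose, the force and the opening at its end, in the units of the state.
- get_state(): the state, without advancing time (a new reading comes with each control period).
- grab_frame(name): name is "scene" or "top"; returns the picture (420x560x3 uint8, blue, green, red); there is no depth.
- camera_info(name): a dict with "camera_matrix" (3x3 intrinsics, pixels), "dist" ([k1, k2, p1, p2, k3] as OpenCV has them; the pictures are not rectified), "world_from_camera" (4x4, takes a point from camera to world coordinates). Camera axes: x right, y down, z forward; pixel columns grow to the right and rows downward; lengths in m; the calibration is good to about 2 mm. A picture is of the moment at which its call begins. camera_info takes no time and is no camera call.
- job_done(): hands the job in, once; it reports no verdict.
The state is a dict: "t": time; "q": joint angles; "qd": joint speeds; "joint_efforts": joint torques, N m; "eef_pos": TCP position; "ee_rot": TCP orientation; "force": force on the tool from outside, world axes, zero at the start; "moment": the same for the moment, N m; "width": finger opening in m.
Only numpy, scipy, OpenCV 4.12 (cv2) and the standard library are available. Lean on these libraries where they do the work, as an engineer would, in place of code of your own. Each camera call takes 0.05 s, during which the arm holds its last target.

### The job

Fit the bar-handled bayonet lid on the bench polisher: lower it fully home into the collar with its two pins through the notches, then twist it clockwise (seen from above) half-way to the lock, 45 degrees, so that the bar points at the single-bar mark, and keep it from going on to the lock click. The ring inside is sprung and would turn the lid back, so finish while still gripping the lid and holding it at that mark; leave everything else on the table where it is.

Things in the scene. Friction and masses are not known exactly. Their poses are not given: they have to be found in the camera images.
- lid_grip (a point): Grip point of the loose bayonet lid (0.15 kg, 64 mm tall, upright on the table): on its axis, 50 mm above its underside, in an upright black bar 60 mm long (lid's x), 14 mm thick (y), that spans 26 to 64 mm above the underside. Below the bar a grey flange 74 mm across, 20 to 26 mm above the underside, and a plug 48 mm across. z is up. A half turn makes no difference.
- lid_pin (a point): Centre line of one of the lid's two round steel pins, 29 mm from the axis on the lid's +x, 5 mm above its underside; the other is opposite. Pins are 10 mm thick, stick out of the plug to 34 mm from the axis, in line with the bar. The plug's lowest 4 mm taper to 43 mm across.
- collar (a point): Centre of the seat of the fixed polisher's collar, 110 mm above the table. When the lid is home its flange rests at this level, so lid_grip is 30 mm above it. Collar: round grey housing 110 mm across, steel ring inside, 8 mm thick with a 51 mm hole; below it the pins have 2 mm play up and down. A motor housing 86 mm high lies 60 to 176 mm out on this frame's +x. z up.
- notch (a point): Middle of one of the two notches in the collar's ring, 32 mm from its axis on the collar's +x, at seat level; the other is opposite. 15 mm wide at the inside, widening outward. Outside each notch a pair of short dark bars marks the entry.
- half_mark (a point): The single dark bar mark on the collar housing's rim, 46 mm from the axis, 45 degrees clockwise (seen from above) from the notch on +x: the bar of the lid points here when half-way. There is another opposite. A round dot 90 degrees from the notches marks the lock. The marks are not hidden by the lid.
- drive (a joint): Sprung ring in the collar with slots for the pins, rad: 0 at rest (slots under the notches), grows as the pins turn it clockwise seen from above, stop at 1.6. Its spring turns it back: 0.05 N m at 0, 0.13 N m at 0.785. Pins have 2 mm play either way in the slots, so the lid may lead by up to 0.07 rad. From 1.2 on the pins push over two sprung balls: the lock click, not to be reached.
- tin_lid: Bystander: plain round grey tin lid with a round knob, 90 mm across, 34 mm tall, no pins; origin at the centre of its underside. It may change places with the bayonet lid.
- buckle_a: Bystander: steel horseshoe-shaped belt buckle lying flat, about 55 by 52 mm, 8 mm thick; origin in its middle on the table.
- buckle_b: Bystander: a second such buckle.
- tape: Bystander: empty cardboard tape core, 100 mm across, 48 mm tall; origin under its centre.
- rivet_jar: Bystander: closed jar, 60 mm across, 85 mm tall; origin under its centre.
- pen_cup: Bystander: dark steel cup, 76 mm across, 95 mm tall; origin under its centre.
- drink: Bystander: grey drink bottle, 66 mm across, 210 mm tall; origin under its centre.
Things that resemble listed ones, but are neither listed nor needed, are in the scene too. What is shaped like the part that bears lid_grip but purple is not meant.

How it is judged:
On the way, in this order (a step that is already met when the one before it is completed fails the run):
1. the lid is fully home in the collar, its pins through the notches, not yet turned (horizontal distance between lid_grip and collar below 0.005 m and z of lid_grip in the frame of collar between 0.027 and 0.0335 m and angle between lid_grip's own z axis and vertical below 0.1 rad and value of joint drive below 0.3 rad and angle between the x axis of lid_grip and the x axis of collar, either way round below 0.35 rad), for 0.1 s.
2. the lid, still home, is turned half-way (horizontal distance between lid_grip and collar below 0.005 m and z of lid_grip in the frame of collar between 0.027 and 0.0335 m and angle between lid_grip's own z axis and vertical below 0.1 rad and angle between the x axis of lid_grip and the x axis of collar, either way round between 0.585 and 0.985 rad and value of joint drive between 0.45 and 1.05 rad), for 0.2 s.
At the end, for the whole second after the job is handed in: The lid is home in the collar (axis within 5 mm, no more than 3.5 mm above its seat, upright within 0.1 rad), its bar turned 0.785 rad clockwise from the notches within 0.2 rad with the drive ring turned along (0.45 to 1.05 rad) and still, and the fingers hold the lid (all of step 2 and contact force between the fingers and lid above 1 N and velocity of joint drive between -0.1 and 0.1 rad/s); the arm keeps its last pose, push and grip.
It fails at once if the lid is turned on to the lock click (value of joint drive above 1.2 rad).
It fails at once if another thing on the table is pushed more than 30 mm away (distance of any of tin_lid, buckle_a, buckle_b, tape, rivet_jar, pen_cup, drink from where it was at the start of the episode above 0.03 m).
It also fails if it takes over 45 s, if anything falls off the work surface, if the arm or the gripper's body presses on something with over 40 N, if the wrist force passes 120 N, or if a joint passes its speed limit or range.

## Working session

There is one attempt and no reset: what is moved stays moved. The work goes in short steps, Python scripts to look and compute and a tool call to move; the robot and the scene stay as the last step left them, time stands still between calls to the robot, and variables do not carry over. Pictures are saved under pics/ and viewed, and the job is handed in when it is done.

Besides the shell and the picture viewer there is one more tool, called after "Request:" as name(argument=value, ...) on one line, values as JSON. move_arm: Moves the arm, as the interface text tells. Its arguments: {"type":"object","properties":{"rows":{"type":"array"},"force":{"type":"number"}},"required":["rows"]}

```bash
mkdir -p pics
python3 - <<'E'
from station import *
import cv2,numpy as np
for n in("scene","top"):
    f=grab_frame(n);cv2.imwrite(f"pics/{n}0.png",f)
    c=camera_info(n);print(n,np.round(c["camera_matrix"],1).tolist(),c["dist"],np.round(c["world_from_camera"],4).tolist())
print(get_state())
E
```

```text
scene [[390.5, 0.0, 273.6], [0.0, 390.5, 212.5], [0.0, 0.0, 1.0]] [-0.01949543  0.          0.          0.          0.        ] [[-0.2755, 0.5814, -0.7656, 1.2776], [0.9612, 0.1773, -0.2113, 0.1825], [0.0129, -0.7941, -0.6077, 0.6875], [0.0, 0.0, 0.0, 1.0]]
top [[382.8, 0.0, 285.6], [0.0, 382.8, 211.6], [0.0, 0.0, 1.0]] [-0.01623834  0.          0.          0.          0.        ] [[-0.0285, -0.9946, 0.0994, 0.4843], [-0.9996, 0.0286, -0.0009, -0.0171], [-0.0019, -0.0994, -0.995, 1.0277], [0.0, 0.0, 0.0, 1.0]]
{'t': 0.1, 'q': array([ 1.56008762e+00,  3.59304480e-01,  1.11631975e-02, -2.94764394e-04,
       -1.22410129e+00, -2.88124285e-01]), 'qd': array([ 0.00037656, -0.00260355,  0.00257204,  0.00110277,  0.00089169,
        0.00097302]), 'joint_efforts': array([-5.73526868e-04, -5.84163487e+01,  2.93751866e+01,  7.01570034e+00,
        1.01604976e-02, -4.88922694e-05]), 'eef_pos': array([0.19861645, 0.64470031, 0.24773134]), 'ee_rot': array([ 3.14012728e+00, -1.45301884e-04, -2.98933244e-01]), 'force': array([ 0.3292263 ,  0.50586434, -0.31331778]), 'moment': array([-0.02508477,  0.0340725 ,  0.00052792]), 'width': 0.08730699036364535}
```

View pics/scene0.png

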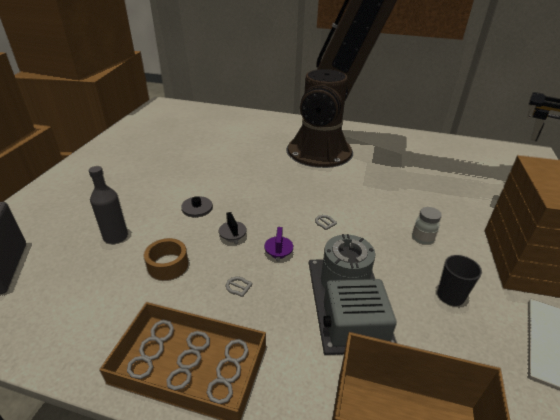

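View pics/top0.png

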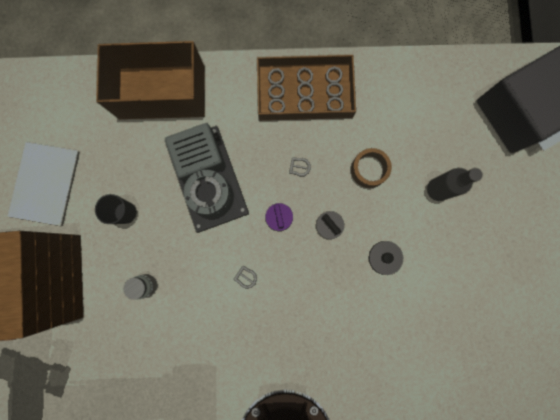

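The top view shows the grey bayonet lid with its black bar near (330,225), the purple decoy near (279,217), the collar near (206,191) with the motor housing up-left, and the tin lid near (386,258). I'll enlarge the two parts I need.

Run:
```python
import cv2,numpy as np
t=cv2.imread("pics/top0.png");s=cv2.imread("pics/scene0.png")
def z(im,x,y,w,h,k): return cv2.resize(np.clip(im[y:y+h,x:x+w].astype(float)*1.7,0,255).astype(np.uint8),None,fx=k,fy=k,interpolation=cv2.INTER_CUBIC)
a=z(t,170,155,70,70,5.6);b=z(t,300,190,70,70,5.6)
cv2.imwrite("pics/z1.png",np.hstack([a,b]))
a=z(s,310,225,75,75,5.2);b=z(s,200,195,75,75,5.2)
cv2.imwrite("pics/z2.png",np.hstack([a,b]))
```

```text
(no output)
```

View pics/z1.png

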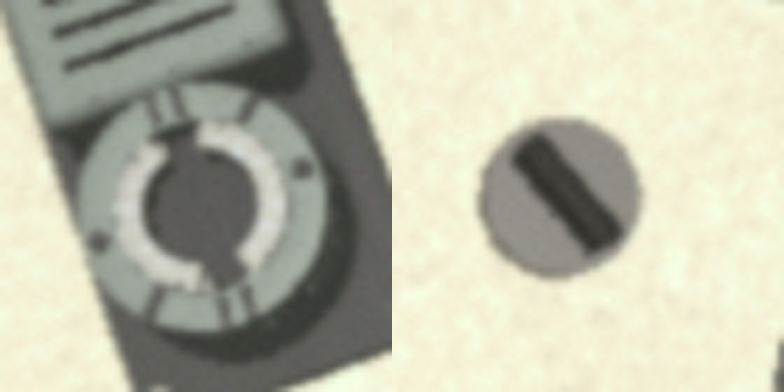

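View pics/z2.png

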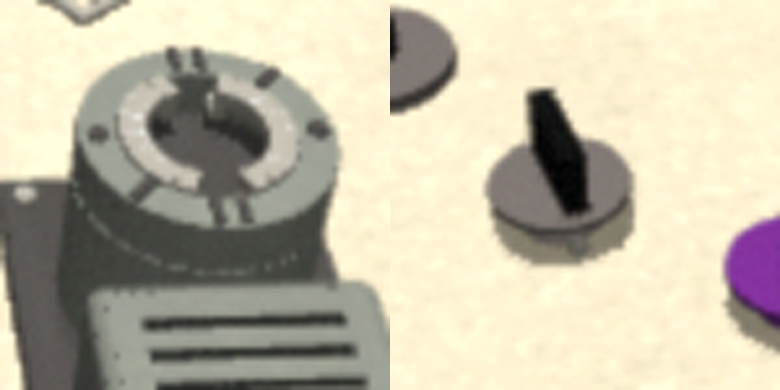

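The enlarged views show the collar marks clearly. In the 5.6x crop the entry pairs are near (165,105) and (238,307), the half marks near (250,108) and (155,305), and the lock dots near (303,168) and (100,241). I'll refine these with local darkness centroids and cast rays.

```bash
cat > h.py <<'E'
import cv2,numpy as np
from station import *
def ray(n,p):
    c=camera_info(n);K=np.array(c["camera_matrix"]);T=np.array(c["world_from_camera"])
    u=cv2.undistortPoints(np.array(p,float).reshape(-1,1,2),K,np.array(c["dist"])).reshape(-1,2)
    d=np.c_[u,np.ones(len(u))]@T[:3,:3].T
    return T[:3,3],d
def onz(n,p,z):
    o,d=ray(n,p);return o+d*((z-o[2])/d[:,2])[:,None]
def tri(pa,pb):
    oa,da=ray("top",pa);ob,db=ray("scene",pb);r=[]
    for a,b in zip(da,db):
        s=np.linalg.lstsq(np.c_[a,-b],ob-oa,rcond=None)[0]
        A=oa+a*s[0];B=ob+b*s[1];r.append(np.r_[(A+B)/2,np.linalg.norm(A-B)])
    return np.array(r)
def proj(n,P):
    c=camera_info(n);K=np.array(c["camera_matrix"]);T=np.linalg.inv(np.array(c["world_from_camera"]))
    return cv2.projectPoints(np.array(P,float).reshape(-1,1,3),cv2.Rodrigues(T[:3,:3])[0],T[:3,3],K,np.array(c["dist"]))[0].reshape(-1,2)
def dark(g,p,r=3.2):
    p=np.array(p,float)
    yy,xx=np.mgrid[:g.shape[0],:g.shape[1]]
    for _ in range(3):
        m=np.hypot(xx-p[0],yy-p[1])<r
        w=np.where(m,np.clip(np.percentile(g[m],70)-g-4,0,None),0)
        p=np.array([(w*xx).sum(),(w*yy).sum()])/w.sum()
    return p
E
python3 - <<'E'
from h import *
np.set_printoptions(precision=4,suppress=True)
t=cv2.imread("pics/top0.png").astype(float);s=cv2.imread("pics/scene0.png").astype(float)
gt=t.mean(2);gs=s.mean(2)
# crop coords; order: pair1 pair2 single1 single2 dot1 dot2 ; scene must match same physical
ct=np.array([(165,105),(238,307),(250,108),(155,305),(303,168),(100,241)],float)
T=[dark(gt,(c+.5)/5.6-.5+[170,155]) for c in ct]
# scene: near housing pair = top pair1 ; scene single adjacent clockwise
cs=np.array([(232,208),(186,60),(145,190),(266,77),(98,133),(318,128)],float)
S=[dark(gs,(c+.5)/5.2-.5+[310,225]) for c in cs]
print("raw top",(ct+.5)/5.6-.5+[170,155]);print("ref",np.array(T))
X=tri(T,S);print("tri",X)
W=onz("top",T,.110);print("top z110",W)
V=onz("scene",S,.110);print("scene z110",V)
for Q in(W,V):
  for i in range(0,6,2):
    d=Q[i]-Q[i+1];print((Q[i]+Q[i+1])[:2]/2,np.hypot(*d[:2]),np.degrees(np.arctan2(d[1],d[0])))
# lid
hsv=cv2.cvtColor(t.astype(np.uint8),cv2.COLOR_BGR2HSV)
for n,g,(x,y,w,h) in(("top",gt,(305,200,55,55)),("scene",gs,(215,205,35,45))):
  sub=g[y:y+h,x:x+w]
  for th,name in((35,"bar"),(88,"lid")):
    m=(sub<th).astype(np.uint8);k,l,st,c=cv2.connectedComponentsWithStats(m)
    i=1+st[1:,4].argmax();cn=max(cv2.findContours((l==i).astype(np.uint8),0,1)[0],key=cv2.contourArea)
    print(n,name,st[i],c[i]+[x,y],cv2.minAreaRect(cn),)
print(gt[225,315:350].astype(int),gt[205:247,320].astype(int))
E
```

```text
raw top [[199.0536 173.3393]
 [212.0893 209.4107]
 [214.2321 173.875 ]
 [197.2679 209.0536]
 [223.6964 184.5893]
 [187.4464 197.625 ]]
ref [[199.8674 172.2951]
 [212.9269 209.4385]
 [215.2164 170.6935]
 [196.3998 210.0658]
 [223.8239 184.5834]
 [187.2528 197.8242]]
tri [[0.6768 0.1905 0.115  0.0066]
 [0.5865 0.1604 0.1049 0.0043]
 [0.6794 0.1531 0.1156 0.0067]
 [0.5862 0.1972 0.1074 0.0013]
 [0.646  0.1314 0.1101 0.0025]
 [0.6162 0.22   0.11   0.0014]]
top z110 [[0.6782 0.1883 0.11  ]
 [0.5862 0.1572 0.11  ]
 [0.6811 0.1508 0.11  ]
 [0.5859 0.1972 0.11  ]
 [0.6462 0.1302 0.11  ]
 [0.6163 0.2192 0.11  ]]
scene z110 [[0.6704 0.1938 0.11  ]
 [0.5917 0.1626 0.11  ]
 [0.6724 0.1561 0.11  ]
 [0.5896 0.1965 0.11  ]
 [0.6455 0.1326 0.11  ]
 [0.616  0.2207 0.11  ]]
[0.6322 0.1728] 0.09705741464958663 18.642644643052698
[0.6335 0.174 ] 0.10590804426561752 -25.99192270903657
[0.6312 0.1747] 0.09391160622619794 -71.46271029457093
[0.631  0.1782] 0.08461151409166405 21.61361492671529
[0.631  0.1763] 0.09214417210345556 -26.03499866720657
[0.6307 0.1766] 0.09288244242037734 -71.49759124963589
top bar [18 17 14 17 47] [329.1277 224.9574] ((24.30327606201172, 25.16393280029297), (20.613937377929688, 2.304663896560669), 50.19443130493164)
top lid [ 11  12  28  27 580] [329.2362 225.0121] ((24.5, 25.0), (26.0, 27.0), 90.0)
scene bar [ 12   8  11  23 160] [232.0938 224.3063] ((17.000003814697266, 19.0), (24.149534225463867, 8.049844741821289), 63.43495178222656)
scene lid [  4   7  28  34 625] [232.1968 231.248 ] ((15.688838005065918, 26.023752212524414), (32.848751068115234, 26.415462493896484), 46.97493362426758)
[ 99  78  79  83  85  84  83  84  85  82  73  58  42  32  30  33  36  37
  36  35  39  56  72  81  82  83  82  83  89 108 128 135 137 137 137] [140 140 141 138 138 138 138 138 131 112  96  84  79  78  80  84  84  83
  85  84  84  84  85  85  84  85  85  83  78  74  80 102 126 133 135 136
 137 139 140 139 140 139]
```

The collar dots agree between the two views. The centre is about (0.631, 0.1755) and the notch axis is at 18.5°, so the half mark is at −26.5°, where both views measured −26.0°. The dot spacing is 93 mm against 92 mm expected. Next I'll refine the lid.

Run:
```python
from h import *
np.set_printoptions(precision=4,suppress=True)
t=cv2.imread("pics/top0.png")
x,y,w,h=305,200,50,50;k=8
g=cv2.resize(cv2.cvtColor(t,cv2.COLOR_BGR2GRAY)[y:y+h,x:x+w],None,fx=k,fy=k,interpolation=cv2.INTER_CUBIC)
def con(g,th):
    c=max(cv2.findContours((g<th).astype(np.uint8),0,1)[0],key=cv2.contourArea);return c
px=lambda p:(np.array(p)+.5)/k-.5+[x,y]
e=cv2.fitEllipse(con(g,110));print("flange",px(e[0]),np.array(e[1])/k,onz("top",px(e[0]),.025))
b=con(g,57);r=cv2.minAreaRect(b);print("bar",px(r[0]),np.array(r[1])/k)
for z in(.045,.064):
    c=onz("top",px(r[0]),z);q=onz("top",px(cv2.boxPoints(r)),z)
    L=[q[1]-q[0],q[2]-q[1]];d=max(L,key=np.linalg.norm)
    print(z,c,[np.linalg.norm(l) for l in L],np.degrees(np.arctan2(d[1],d[0]))%180)
# collar hole check
s=cv2.imread("pics/scene0.png")
# scene flange
x,y,w,h=210,200,45,50
gs=cv2.resize(cv2.cvtColor(s,cv2.COLOR_BGR2GRAY)[y:y+h,x:x+w],None,fx=k,fy=k,interpolation=cv2.INTER_CUBIC)
b=con(gs,45);r=cv2.minAreaRect(b);print("scene bar",px(r[0]),np.array(r[1])/k)
bt=px(r[0])
print(tri([proj("top",[onz("scene",bt,.045)[0]])[0]],[bt]),onz("scene",bt,.045))
```

```text
flange [329.3683 224.9827] [28.1669 29.0634] [[ 0.5459 -0.1317  0.025 ]]
bar [330.6843 224.3206] [24.0102  7.9725]
0.045 [[ 0.5463 -0.1328  0.045 ]] [np.float64(0.020677983529947687), np.float64(0.06149710708256461)] 38.17158392418415
0.064 [[ 0.5451 -0.1306  0.064 ]] [np.float64(0.020278172537434202), np.float64(0.06030805403085946)] 38.17158392418409
scene bar [232.075  224.0875] [24.7645  8.9443]
[[ 0.5476 -0.1303  0.045   0.    ]] [[ 0.5476 -0.1303  0.045 ]]
```

The lid is at about (0.546, −0.131) with its bar at about 38°. The bar is 60–61 mm long and the flange fits. Now the approach.

Request:
move_arm(rows=[{"delta_pos":[1.74,-3.88,0],"delta_rot":[0,0,2.77],"hand":8.7},{"delta_pos":[1.74,-3.88,0],"delta_rot":[0,0,2.77],"hand":8.7},{"delta_pos":[1.74,-3.88,0],"delta_rot":[0,0,2.77],"hand":8.7},{"delta_pos":[1.74,-3.88,0],"delta_rot":[0,0,2.77],"hand":8.7},{"delta_pos":[1.74,-3.88,0],"delta_rot":[0,0,2.77],"hand":8.7},{"delta_pos":[1.74,-3.88,0],"delta_rot":[0,0,2.77],"hand":8.7},{"delta_pos":[1.74,-3.88,0],"delta_rot":[0,0,2.77],"hand":8.7},{"delta_pos":[1.74,-3.88,0],"delta_rot":[0,0,2.77],"hand":8.7},{"delta_pos":[1.74,-3.88,0],"delta_rot":[0,0,2.77],"hand":8.7},{"delta_pos":[1.74,-3.88,0],"delta_rot":[0,0,2.77],"hand":8.7}])

```text
t: 1.1
eef_pos: [0.3729, 0.2553, 0.2485]
ee_rot: [-3.142, 0.0, 0.187]
force: [0.8, 0.1, 0.4]
width: 0.087
```

Request:
move_arm(rows=[{"delta_pos":[1.74,-3.88,0],"delta_rot":[0,0,2.77],"hand":6},{"delta_pos":[1.74,-3.88,-1],"delta_rot":[0,0,2.77],"hand":6},{"delta_pos":[1.74,-3.88,-1],"delta_rot":[0,0,2.77],"hand":6},{"delta_pos":[1.74,-3.88,-1],"delta_rot":[0,0,2.77],"hand":6},{"delta_pos":[1.74,-3.88,-1],"delta_rot":[0,0,2.77],"hand":6},{"delta_pos":[1.74,-3.88,-1],"delta_rot":[0,0,2.77],"hand":6},{"delta_pos":[1.74,-3.88,-1],"delta_rot":[0,0,2.77],"hand":6},{"delta_pos":[1.74,-3.88,-1],"delta_rot":[0,0,2.77],"hand":6},{"delta_pos":[1.74,-3.88,-1],"delta_rot":[0,0,2.77],"hand":6},{"delta_pos":[1.74,-3.88,0],"delta_rot":[0,0,2.77],"hand":6}])

```text
t: 2.1
eef_pos: [0.5461, -0.1327, 0.1668]
ee_rot: [-3.14, 0.002, 0.67]
force: [1.0, -0.2, 1.0]
width: 0.0599
```

Request:
move_arm(force=30, rows=[{"delta_pos":[0,0,-2],"delta_rot":[0,0,0],"hand":6},{"delta_pos":[0,0.1,-3],"delta_rot":[0,0,0],"hand":6},{"delta_pos":[0,0,-3],"delta_rot":[0,0,0],"hand":6},{"delta_pos":[0,0,-2],"delta_rot":[0,0,0],"hand":6},{"delta_pos":[0,0,-1],"delta_rot":[0,0,0],"hand":6},{"delta_pos":[0,0,-0.4],"delta_rot":[0,0,0],"hand":5},{"delta_pos":[0,0,0],"delta_rot":[0,0,0],"hand":3},{"delta_pos":[0,0,0],"delta_rot":[0,0,0],"hand":1.8},{"delta_pos":[0,0,0],"delta_rot":[0,0,0],"hand":1},{"delta_pos":[0,0,0],"delta_rot":[0,0,0],"hand":0.5}])

```text
t: 3.1
eef_pos: [0.5472, -0.1299, 0.0554]
ee_rot: [3.141, -0.001, 0.668]
force: [-1.0, -0.8, -0.0]
width: 0.0255
```

Run:
```python
from h import *
for n in("scene","top"):
    cv2.imwrite(f"pics/{n}1.png",grab_frame(n))
s=cv2.imread("pics/scene1.png");t=cv2.imread("pics/top1.png")
z=lambda im,x,y:cv2.resize(np.clip(im[y:y+80,x:x+80]*1.7,0,255).astype(np.uint8),None,fx=4.8,fy=4.8,interpolation=2)
cv2.imwrite("pics/z3.png",np.hstack([z(s,195,190),z(t,290,185)]))
st=get_state();print(st["eef_pos"],st["ee_rot"],st["width"],st["force"],st["q"])
```

```text
[ 0.54699174 -0.12989233  0.05512579] [ 3.14103258e+00 -8.55106039e-04  6.68172248e-01] 0.017514379830536293 [-0.28583388 -0.91070112  0.57091353] [ 1.15018661e-01  3.75994757e-01 -4.70479122e-01  4.12483834e-05
 -7.23300615e-01  2.12391877e+00]
```

View pics/z3.png

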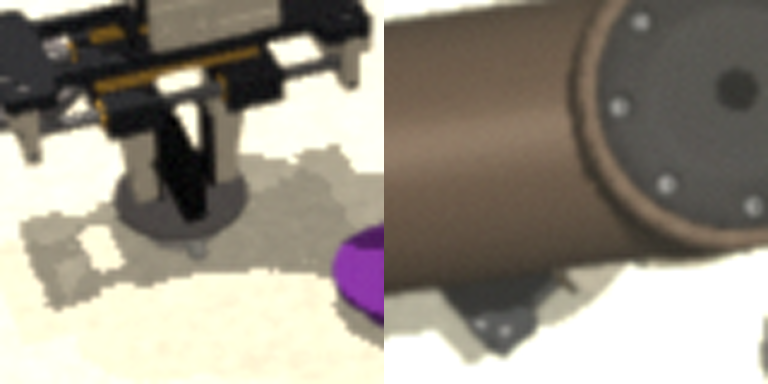

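The fingers straddle the bar correctly. I'll finish closing, then lift and carry the lid to above the collar.

Request:
move_arm(force=45, rows=[{"delta_pos":[0,0,-0.1],"delta_rot":[0,0,0],"hand":0.5},{"delta_pos":[0,0,0],"delta_rot":[0,0,0],"hand":0.5},{"delta_pos":[0,0,0],"delta_rot":[0,0,0],"hand":0.5},{"delta_pos":[0,0,0],"delta_rot":[0,0,0],"hand":0.5},{"delta_pos":[0,0,0.5],"delta_rot":[0,0,0],"hand":0.5},{"delta_pos":[0,0,1.5],"delta_rot":[0,0,0],"hand":0.5},{"delta_pos":[0,0,3],"delta_rot":[0,0,0],"hand":0.5},{"delta_pos":[0,0,4],"delta_rot":[0,0,0],"hand":0.5},{"delta_pos":[0,0,4],"delta_rot":[0,0,0],"hand":0.5},{"delta_pos":[0,0,2.5],"delta_rot":[0,0,0],"hand":0.5}])

```text
t: 4.2
eef_pos: [0.5473, -0.13, 0.2118]
ee_rot: [3.14, -0.002, 0.668]
force: [0.5, 0.4, -0.9]
width: 0.0137
```

Request:
move_arm(rows=[{"delta_pos":[0.84,3.05,0.2],"delta_rot":[0,0,-2],"hand":0.5},{"delta_pos":[0.84,3.05,0],"delta_rot":[0,0,-2],"hand":0.5},{"delta_pos":[0.84,3.05,0],"delta_rot":[0,0,-2],"hand":0.5},{"delta_pos":[0.84,3.05,0],"delta_rot":[0,0,-2],"hand":0.5},{"delta_pos":[0.84,3.05,0],"delta_rot":[0,0,-2],"hand":0.5},{"delta_pos":[0.84,3.05,0],"delta_rot":[0,0,-2],"hand":0.5},{"delta_pos":[0.84,3.05,0],"delta_rot":[0,0,-2],"hand":0.5},{"delta_pos":[0.84,3.05,0],"delta_rot":[0,0,-2],"hand":0.5},{"delta_pos":[0.84,3.05,0],"delta_rot":[0,0,-2],"hand":0.5},{"delta_pos":[0.84,3.05,0],"delta_rot":[0,0,-1.8],"hand":0.5}])

```text
t: 5.2
eef_pos: [0.6305, 0.1763, 0.2102]
ee_rot: [-3.141, 0.001, 0.321]
force: [0.1, 0.2, -1.2]
width: 0.0136
```

Run:
```python
from h import *
for n in("scene","top"):
    cv2.imwrite(f"pics/{n}2.png",grab_frame(n))
s=cv2.imread("pics/scene2.png");t=cv2.imread("pics/top2.png")
z=lambda im,x,y:cv2.resize(np.clip(im[y:y+100,x:x+100]*1.7,0,255).astype(np.uint8),None,fx=4,fy=4,interpolation=2)
cv2.imwrite("pics/z4.png",np.hstack([z(s,295,170),z(t,160,140)]))
st=get_state();print(st["eef_pos"],st["ee_rot"],st["width"],st["force"],st["q"])
```

```text
[0.63117983 0.17830607 0.20964012] [-3.14136954e+00  4.54667428e-04  3.24194897e-01] 0.013807423643112528 [-0.44306494 -0.58534286 -2.4334145 ] [ 5.71903752e-01  3.53051817e-01 -8.71507943e-02 -3.62253582e-04
 -1.13097983e+00  1.32324172e+00]
```

View pics/z4.png

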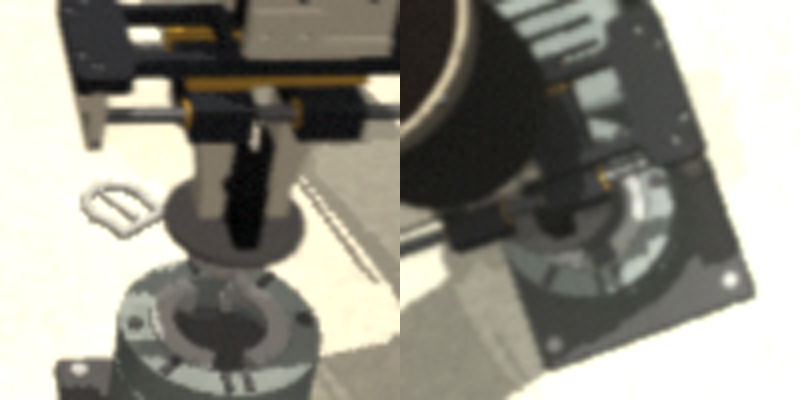

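The bar now points at the near entry pair. I'll descend to just above the seat, let the arm settle, and check the fit in the scene view.

Request:
move_arm(rows=[{"delta_pos":[0,0,-1],"delta_rot":[0,0,0],"hand":0.5},{"delta_pos":[0,0,-1],"delta_rot":[0,0,0],"hand":0.5},{"delta_pos":[0,0,-1],"delta_rot":[0,0,0],"hand":0.5},{"delta_pos":[0,0,-0.5],"delta_rot":[0,0,0],"hand":0.5},{"delta_pos":[0,0,0],"delta_rot":[0,0,0],"hand":0.5},{"delta_pos":[0,0,0],"delta_rot":[0,0,0],"hand":0.5},{"delta_pos":[0,0,0],"delta_rot":[0,0,0],"hand":0.5},{"delta_pos":[0,0,0],"delta_rot":[0,0,0],"hand":0.5},{"delta_pos":[0,0,0],"delta_rot":[0,0,0],"hand":0.5},{"delta_pos":[0,0,0],"delta_rot":[0,0,0],"hand":0.5}])

```text
t: 6.3
eef_pos: [0.6308, 0.1752, 0.1758]
ee_rot: [-3.142, -0.0, 0.323]
force: [-0.6, -0.7, -2.6]
width: 0.0139
```

Run:
```python
from h import *
for n in("scene",):
    cv2.imwrite(f"pics/{n}3.png",grab_frame(n))
s=cv2.imread("pics/scene3.png")
z=lambda im,x,y:cv2.resize(np.clip(im[y:y+75,x:x+100]*1.9,0,255).astype(np.uint8),None,fx=8,fy=8,interpolation=2)
cv2.imwrite("pics/z5.png",z(s,295,215))
for i in range(4):
  st=get_state();print(st["eef_pos"],st["ee_rot"],st["width"],st["force"])
```

```text
[0.63074353 0.17514595 0.17572813] [-3.14149122e+00 -2.81561706e-04  3.22595946e-01] 0.013625755603181806 [-0.1329343  -0.22307398 -2.30237823]
[0.63074353 0.17514595 0.17572813] [-3.14149122e+00 -2.81561706e-04  3.22595946e-01] 0.013625755603181806 [-0.1329343  -0.22307398 -2.30237823]
[0.63074353 0.17514595 0.17572813] [-3.14149122e+00 -2.81561706e-04  3.22595946e-01] 0.013625755603181806 [-0.1329343  -0.22307398 -2.30237823]
[0.63074353 0.17514595 0.17572813] [-3.14149122e+00 -2.81561706e-04  3.22595946e-01] 0.013625755603181806 [-0.1329343  -0.22307398 -2.30237823]
```

View pics/z5.png

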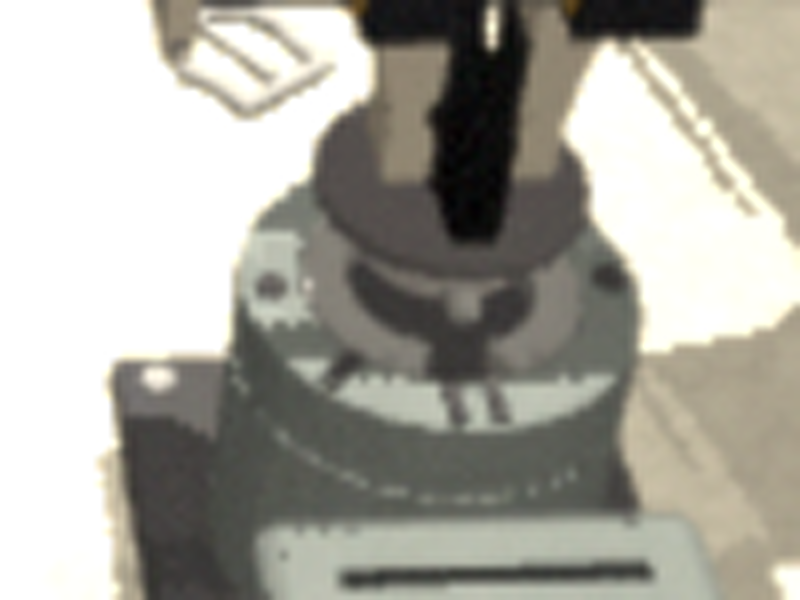

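Run:
```python
from h import *
np.set_printoptions(precision=1,suppress=True)
C=lambda P:(proj("scene",P)-[295,215]+.5)*8-.5
a=np.linspace(0,2*np.pi,721)
def circ(c,r,z):return C(np.c_[c[0]+r*np.cos(a),c[1]+r*np.sin(a),0*a+z])
l=(.631,.1752);zb=.176-.054
for nm,z in(("ftop",zb+.026),("fbot",zb+.020)):
    p=circ(l,.037,z);print(nm,"L",p[p[:,0].argmin()],"R",p[p[:,0].argmax()],"bot",p[p[:,1].argmax()],"top",p[p[:,1].argmin()])
h=np.radians(18.5);print("pin end",C([[l[0]+.034*np.cos(h),l[1]+.034*np.sin(h),zb+.005]]))
print("bar top near end / bottom",C([[l[0]+.03*np.cos(h),l[1]+.03*np.sin(h),zb+z] for z in(.064,.026)]))
k=(.631,.1755);p=circ(k,.055,.110);print("housing",p[p[:,0].argmin()],p[p[:,0].argmax()],p[p[:,1].argmax()])
for d in(h+np.pi/2,h-np.pi/2,h,h-np.pi/4):print("mark",C([[k[0]+.046*np.cos(d),k[1]+.046*np.sin(d),.110]]))
o=C([[*l,.148],[l[0]+.001,l[1],.148],[l[0],l[1]+.001,.148]]);print("px/mm",o[1]-o[0],o[2]-o[0])
s=cv2.imread("pics/scene3.png");g=cv2.cvtColor(s,6)
g=cv2.resize(g[215:290,295:395],None,fx=8,fy=8,interpolation=2)
v=np.clip(g*1.9,0,255).astype(int)
print("row185 left",v[185,300:330:2],"right",v[185,560:610:3]);print("col450",v[236:300:2,450]);print("pin row300",v[300,420:510:4])
```

```text
ftop L [312.7 164.3] R [595.7 195.7] bot [477.7 272.2] top [429.8  87.9]
fbot L [310.3 181.4] R [592.  212.8] bot [474.4 289.5] top [427.  104.8]
pin end [[469.  323.9]]
bar top near end / bottom [[498.2 140.5]
 [477.  253.6]]
housing [232.6 266.7] [641.8 312.4] [470.4 428.8]
mark [[603.  279.2]]
mark [[267.8 286.4]]
mark [[470.6 403.8]]
mark [[337.7 370. ]]
px/mm [-0.5  2.4] [3.8 0.7]
row185 left [169 159 153 146 133 117 104  93  83  77  77  79  79  79  79] right [ 79  79  79  81  83  79  83 100 119 153 205 252 255 255 255 255 255]
col450 [ 43  51  58  64  70  74  76  77  77  79  79  79  79  77  77  76  76  76
  74  76  81  89  96 104 110 112 112 110 108 108 106 106]
pin row300 [ 60  66  70  70  72  76  83  96 112 121 129 134 136 136 125  98  74  62
  57  55  57  57  57]
```

In the scene view the lid sits about 2–3 mm toward the base along the bar, and about 1 mm short in y relative to the collar marks. This matches the offset measured in the top view before the grasp. I'll correct it and look again closer.

Request:
move_arm(rows=[{"delta_pos":[0.23,0.14,0],"delta_rot":[0,0,0],"hand":0.5},{"delta_pos":[0,0,-0.4],"delta_rot":[0,0,0],"hand":0.5},{"delta_pos":[0,0,-0.4],"delta_rot":[0,0,0],"hand":0.5},{"delta_pos":[0,0,0],"delta_rot":[0,0,0],"hand":0.5},{"delta_pos":[0,0,0],"delta_rot":[0,0,0],"hand":0.5},{"delta_pos":[0,0,0],"delta_rot":[0,0,0],"hand":0.5},{"delta_pos":[0,0,0],"delta_rot":[0,0,0],"hand":0.5},{"delta_pos":[0,0,0],"delta_rot":[0,0,0],"hand":0.5},{"delta_pos":[0,0,0],"delta_rot":[0,0,0],"hand":0.5},{"delta_pos":[0,0,0],"delta_rot":[0,0,0],"hand":0.5}])

```text
t: 7.35
eef_pos: [0.633, 0.1765, 0.1676]
ee_rot: [-3.142, -0.0, 0.323]
force: [-0.3, -0.1, -1.8]
width: 0.0137
```

Run:
```python
from h import *
np.set_printoptions(precision=1,suppress=True)
s=grab_frame("scene");cv2.imwrite("pics/scene4.png",s)
big=cv2.resize(np.clip(s[215:290,295:395]*1.9,0,255).astype(np.uint8),None,fx=8,fy=8,interpolation=2)
C=lambda P:(proj("scene",P)-[295,215]+.5)*8-.5
st=get_state();print(np.round(st["eef_pos"],4),np.round(st["ee_rot"],3),st["force"])
a=np.linspace(0,2*np.pi,361);h=np.radians(18.5)
def circ(c,r,z):return C(np.c_[c[0]+r*np.cos(a),c[1]+r*np.sin(a),0*a+z])
k=(.631,.1765);zb=st["eef_pos"][2]-.054
for r,z,col in((.037,zb+.02,(0,0,255)),(.055,.110,(0,255,0)),(.0255,.11,(255,255,0))):
    cv2.polylines(big,[np.int32(circ(k,r,z))],True,col,1)
for d in(h,h+np.pi/2,h-np.pi/2,h-np.pi/4):
    p=C([[k[0]+.046*np.cos(d),k[1]+.046*np.sin(d),.110]])[0];cv2.circle(big,tuple(int(v) for v in p),3,(255,0,255),1)
p=C([[k[0]+.034*np.cos(h),k[1]+.034*np.sin(h),zb+.005]])[0];cv2.circle(big,tuple(int(v) for v in p),3,(0,0,255),-1)
cv2.imwrite("pics/z6.png",big)
```

```text
[0.6 0.2 0.2] [-3.1 -0.   0.3] [ 1.  -0.1 -2. ]
```

View pics/z6.png

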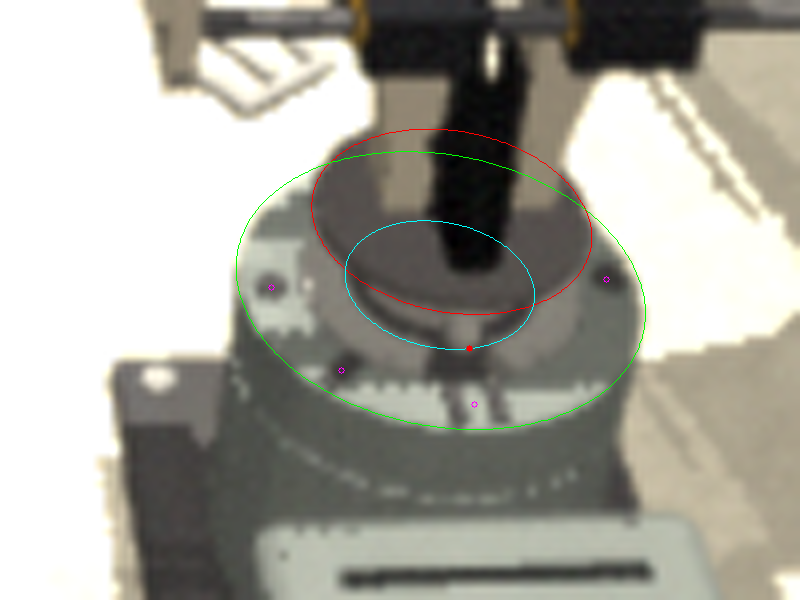

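The overlay agrees with the picture to within about 1 mm. The dots fall on the predictions, and the flange rim is at (450,310) against 313 predicted. Now a slow descent while watching the force.

Request:
move_arm(rows=[{"delta_pos":[0.05,0,-0.15],"delta_rot":[0,0,0],"hand":0.5},{"delta_pos":[0,0,-0.15],"delta_rot":[0,0,0],"hand":0.5},{"delta_pos":[0,0,-0.1],"delta_rot":[0,0,0],"hand":0.5},{"delta_pos":[0,0,-0.1],"delta_rot":[0,0,0],"hand":0.5},{"delta_pos":[0,0,-0.1],"delta_rot":[0,0,0],"hand":0.5},{"delta_pos":[0,0,-0.1],"delta_rot":[0,0,0],"hand":0.5},{"delta_pos":[0,0,-0.1],"delta_rot":[0,0,0],"hand":0.5},{"delta_pos":[0,0,0],"delta_rot":[0,0,0],"hand":0.5},{"delta_pos":[0,0,0],"delta_rot":[0,0,0],"hand":0.5},{"delta_pos":[0,0,0],"delta_rot":[0,0,0],"hand":0.5}])

```text
t: 8.4
eef_pos: [0.6334, 0.1765, 0.1595]
ee_rot: [-3.142, 0.0, 0.323]
force: [-0.6, 0.6, -1.6]
width: 0.0136
```

Request:
move_arm(rows=[{"delta_pos":[0,0,-0.1],"delta_rot":[0,0,0],"hand":0.5},{"delta_pos":[0,0,-0.1],"delta_rot":[0,0,0],"hand":0.5},{"delta_pos":[0,0,-0.1],"delta_rot":[0,0,0],"hand":0.5},{"delta_pos":[0,0,-0.1],"delta_rot":[0,0,0],"hand":0.5},{"delta_pos":[0,0,-0.1],"delta_rot":[0,0,0],"hand":0.5},{"delta_pos":[0,0,-0.1],"delta_rot":[0,0,0],"hand":0.5},{"delta_pos":[0,0,0],"delta_rot":[0,0,0],"hand":0.5},{"delta_pos":[0,0,0],"delta_rot":[0,0,0],"hand":0.5},{"delta_pos":[0,0,0],"delta_rot":[0,0,0],"hand":0.5},{"delta_pos":[0,0,0],"delta_rot":[0,0,0],"hand":0.5}])

```text
t: 9.4
eef_pos: [0.6334, 0.1765, 0.1534]
ee_rot: [-3.142, 0.0, 0.322]
force: [-2.4, 0.6, -2.5]
width: 0.0139
```

Request:
move_arm(rows=[{"delta_pos":[-0.03,0,-0.1],"delta_rot":[0,0,0],"hand":0.5},{"delta_pos":[0,0,-0.1],"delta_rot":[0,0,0],"hand":0.5},{"delta_pos":[0,0,-0.1],"delta_rot":[0,0,0],"hand":0.5},{"delta_pos":[0,0,-0.1],"delta_rot":[0,0,0],"hand":0.5},{"delta_pos":[0,0,-0.1],"delta_rot":[0,0,0],"hand":0.5},{"delta_pos":[0,0,-0.1],"delta_rot":[0,0,0],"hand":0.5},{"delta_pos":[0,0,-0.1],"delta_rot":[0,0,0],"hand":0.5},{"delta_pos":[0,0,0],"delta_rot":[0,0,0],"hand":0.5},{"delta_pos":[0,0,0],"delta_rot":[0,0,0],"hand":0.5},{"delta_pos":[0,0,0],"delta_rot":[0,0,0],"hand":0.5}])

```text
t: 10.4
eef_pos: [0.6333, 0.1764, 0.1465]
ee_rot: [3.142, 0.0, 0.322]
force: [-0.1, 1.1, -2.2]
width: 0.014
```

Run:
```python
from h import *
st=get_state();print(st["eef_pos"],st["force"],st["moment"])
```

```text
[0.63326357 0.17640292 0.14650573] [-0.11967755  1.09215276 -2.18728874] [ 0.09044193  0.26159849 -0.02681533]
```

Request:
move_arm(rows=[{"delta_pos":[0,0,-0.08],"delta_rot":[0,0,0],"hand":0.5},{"delta_pos":[0,0,-0.08],"delta_rot":[0,0,0],"hand":0.5},{"delta_pos":[0,0,-0.05],"delta_rot":[0,0,0],"hand":0.5},{"delta_pos":[0,0,-0.05],"delta_rot":[0,0,0],"hand":0.5},{"delta_pos":[0,0,0],"delta_rot":[0,0,0],"hand":0.5},{"delta_pos":[0,0,0],"delta_rot":[0,0,0],"hand":0.5},{"delta_pos":[0,0,0],"delta_rot":[0,0,0],"hand":0.5},{"delta_pos":[0,0,0],"delta_rot":[0,0,0],"hand":0.5},{"delta_pos":[0,0,0],"delta_rot":[0,0,0],"hand":0.5},{"delta_pos":[0,0,0],"delta_rot":[0,0,0],"hand":0.5}])

```text
t: 11.4
eef_pos: [0.6333, 0.1765, 0.1447]
ee_rot: [3.142, -0.001, 0.323]
force: [-3.8, -0.1, 5.4]
width: 0.014
```

Run:
```python
from h import *
s=grab_frame("scene");cv2.imwrite("pics/scene5.png",s)
big=cv2.resize(np.clip(s[215:290,295:395]*1.9,0,255).astype(np.uint8),None,fx=8,fy=8,interpolation=2)
cv2.imwrite("pics/z7.png",big)
st=get_state();print(st["eef_pos"],st["force"],st["moment"])
```

```text
[0.63325445 0.17646193 0.14473799] [-4.74894877  0.36192729  5.86477381] [0.0694585  1.40430511 0.010173  ]
```

View pics/z7.png

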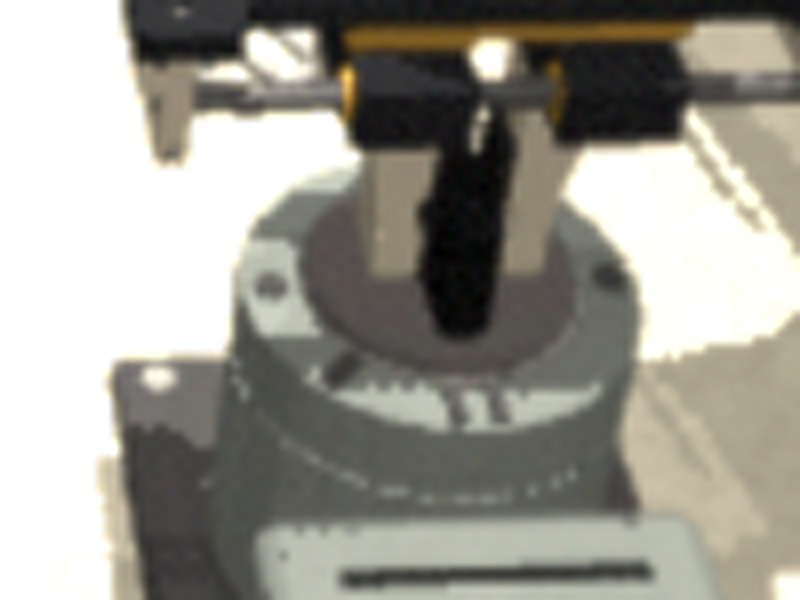

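Fz rose to about +6 N at TCP z = 0.1447 (home was predicted at 0.144), and the flange sits on the ring level with the rim, so the lid is home. I'll relieve the side force slightly, then turn clockwise while compensating for the 2 mm offset of the lid's axis from the TCP.

Request:
move_arm(force=55, rows=[{"delta_pos":[-0.04,0,0],"delta_rot":[0,0,0],"hand":0.3},{"delta_pos":[0,0,0],"delta_rot":[0,0,0],"hand":0.3},{"delta_pos":[0,0,0],"delta_rot":[0,0,0],"hand":0.3},{"delta_pos":[0,-0.01,0],"delta_rot":[0,0,-3],"hand":0.3},{"delta_pos":[0,-0.01,0],"delta_rot":[0,0,-3],"hand":0.3},{"delta_pos":[0,-0.01,0],"delta_rot":[0,0,-3],"hand":0.3},{"delta_pos":[0,-0.01,0],"delta_rot":[0,0,-3],"hand":0.3},{"delta_pos":[0,-0.01,0],"delta_rot":[0,0,-3],"hand":0.3},{"delta_pos":[0,-0.01,0],"delta_rot":[0,0,-3],"hand":0.3},{"delta_pos":[0,0,0],"delta_rot":[0,0,0],"hand":0.3}])

```text
t: 12.45
eef_pos: [0.6337, 0.1763, 0.1448]
ee_rot: [-3.141, -0.002, 0.008]
force: [-0.7, 1.1, 5.8]
width: 0.0133
```

Run:
```python
from h import *
st=get_state();print(st["eef_pos"],st["ee_rot"],st["force"],st["moment"])
```

```text
[0.63366231 0.17627586 0.14475393] [-3.14088431e+00 -2.01391709e-03  7.96961033e-03] [-0.72008007  1.10206737  5.79431443] [0.2911068  0.41859265 0.00128818]
```

Request:
move_arm(rows=[{"delta_pos":[0,-0.01,0],"delta_rot":[0,0,-3],"hand":0.3},{"delta_pos":[0,-0.01,0],"delta_rot":[0,0,-3],"hand":0.3},{"delta_pos":[0,-0.01,0],"delta_rot":[0,0,-3],"hand":0.3},{"delta_pos":[0,-0.01,0],"delta_rot":[0,0,-3],"hand":0.3},{"delta_pos":[0,-0.01,0],"delta_rot":[0,0,-3],"hand":0.3},{"delta_pos":[0,-0.01,0],"delta_rot":[0,0,-3],"hand":0.3},{"delta_pos":[0,-0.01,0],"delta_rot":[0,0,-3],"hand":0.3},{"delta_pos":[0,-0.01,0],"delta_rot":[0,0,-3],"hand":0.3},{"delta_pos":[0,-0.01,0],"delta_rot":[0,0,-3],"hand":0.3},{"delta_pos":[0,0,0],"delta_rot":[0,0,0],"hand":0.3}])

```text
t: 13.45
eef_pos: [0.6332, 0.1743, 0.1447]
ee_rot: [3.141, -0.001, -0.463]
force: [-0.7, -3.5, 6.5]
width: 0.0137
```

Run:
```python
from h import *
s=grab_frame("scene");cv2.imwrite("pics/scene6.png",s)
big=cv2.resize(np.clip(s[215:290,295:395]*1.9,0,255).astype(np.uint8),None,fx=8,fy=8,interpolation=2)
cv2.imwrite("pics/z8.png",big)
st=get_state();print(st["t"],st["eef_pos"],st["ee_rot"],st["force"],st["moment"],st["width"])
```

```text
13.5 [0.63317516 0.17428857 0.1447093 ] [ 3.14130057e+00 -1.02366478e-03 -4.61788106e-01] [-1.99372009 -3.10780843  7.00130553] [-0.87086938  0.69705467  0.06198848] 0.013561623073660389
```

View pics/z8.png

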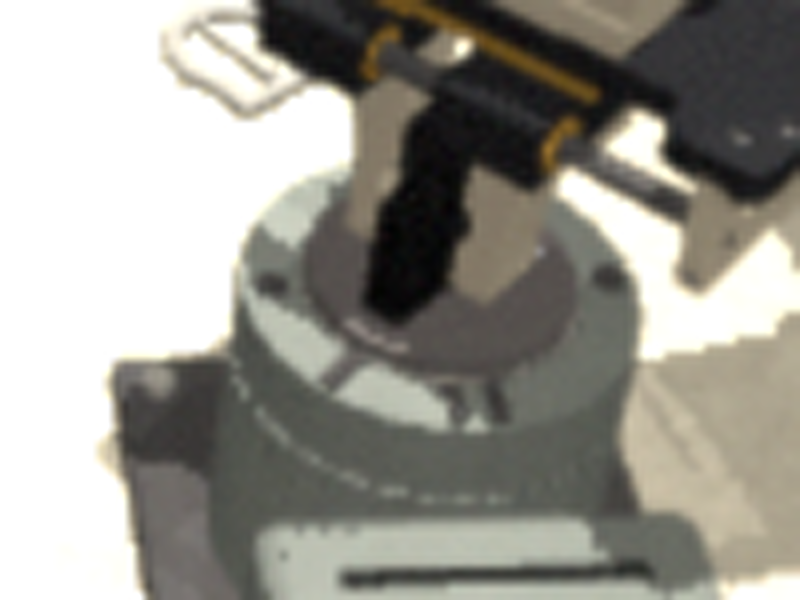

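Run:
```python
from h import *
C=lambda P:(proj("scene",P)-[295,215]+.5)*8-.5
for deg in(-16.5,-26.5,-36.5):
  u=np.array([np.cos(np.radians(deg)),np.sin(np.radians(deg))]);n=np.array([-u[1],u[0]])
  print(deg,[C([[.631+.03*u[0]+q*n[0],.1765+.03*u[1]+q*n[1],.116]])[0].round() for q in(-.007,.007)],C([[.631+.046*u[0],.1765+.046*u[1],.11]])[0].round())
```

```text
-16.5 [array([372., 322.]), array([421., 342.])] [368. 384.]
-26.5 [array([357., 311.]), array([401., 336.])] [341. 371.]
-36.5 [array([345., 299.]), array([383., 328.])] [318. 355.]
```

Request:
move_arm(rows=[{"delta_pos":[0,0.03,0],"delta_rot":[0,0,0],"hand":0.3},{"delta_pos":[0,0,0],"delta_rot":[0,0,0],"hand":0.3},{"delta_pos":[0,0,0],"delta_rot":[0,0,0],"hand":0.3},{"delta_pos":[0,0,0],"delta_rot":[0,0,0],"hand":0.3},{"delta_pos":[0,0,0],"delta_rot":[0,0,0],"hand":0.3},{"delta_pos":[0,0,0],"delta_rot":[0,0,0],"hand":0.3},{"delta_pos":[0,0,0],"delta_rot":[0,0,0],"hand":0.3},{"delta_pos":[0,0,0],"delta_rot":[0,0,0],"hand":0.3},{"delta_pos":[0,0,0],"delta_rot":[0,0,0],"hand":0.3},{"delta_pos":[0,0,0],"delta_rot":[0,0,0],"hand":0.3}])

```text
t: 14.5
eef_pos: [0.6332, 0.1743, 0.1447]
ee_rot: [3.141, -0.001, -0.461]
force: [-0.9, -4.8, 6.9]
width: 0.0136
```

Tool yaw is −0.461 rad, which is the mark direction. The finger opening is unchanged at 13.6 mm, so the bar is flat in the jaws. I'll ease the small side force and take a last look.

Request:
move_arm(rows=[{"delta_pos":[0,-0.06,0],"delta_rot":[0,0,0],"hand":0.3},{"delta_pos":[0,0,0],"delta_rot":[0,0,0],"hand":0.3},{"delta_pos":[0,0,0],"delta_rot":[0,0,0],"hand":0.3},{"delta_pos":[0,0,0],"delta_rot":[0,0,0],"hand":0.3},{"delta_pos":[0,0,0],"delta_rot":[0,0,0],"hand":0.3},{"delta_pos":[0,0,0],"delta_rot":[0,0,0],"hand":0.3},{"delta_pos":[0,0,0],"delta_rot":[0,0,0],"hand":0.3},{"delta_pos":[0,0,0],"delta_rot":[0,0,0],"hand":0.3},{"delta_pos":[0,0,0],"delta_rot":[0,0,0],"hand":0.3},{"delta_pos":[0,0,0],"delta_rot":[0,0,0],"hand":0.3}])

```text
t: 15.5
eef_pos: [0.6332, 0.1743, 0.1447]
ee_rot: [-3.141, -0.001, -0.461]
force: [-1.5, -2.2, 7.0]
width: 0.0138
```

Run:
```python
from h import *
s=grab_frame("scene");cv2.imwrite("pics/scene7.png",s)
a=np.linspace(0,2*np.pi,361)
C=lambda P:(proj("scene",P)-[320,230]+.5)*12-.5
big=cv2.resize(np.clip(s[230:275,320:380]*2.5,0,255).astype(np.uint8),None,fx=12,fy=12,interpolation=2)
k=(.631,.1765)
for r,z in((.037,.116),(.037,.110)):cv2.polylines(big,[np.int32(C(np.c_[k[0]+r*np.cos(a),k[1]+r*np.sin(a),0*a+z]))],True,(0,0,255),1)
u=np.array([np.cos(np.radians(-26.5)),np.sin(np.radians(-26.5))])
cv2.line(big,*[tuple(int(v) for v in C([[k[0]+r*u[0],k[1]+r*u[1],.116]])[0]) for r in(0,.05)],(0,255,255),1)
cv2.imwrite("pics/z9.png",big)
st=get_state();print(st["t"],st["eef_pos"],st["ee_rot"],st["force"],st["moment"],st["width"],abs(st["qd"]).max())
```

```text
15.55 [0.63320978 0.17426439 0.14472983] [-3.14150575e+00 -9.96735861e-04 -4.61254868e-01] [-1.71313327 -0.90370464  7.10519581] [-0.51142888  0.73434832  0.0868126 ] 0.01368797437936164 0.0013928816809509424
```

View pics/z9.png

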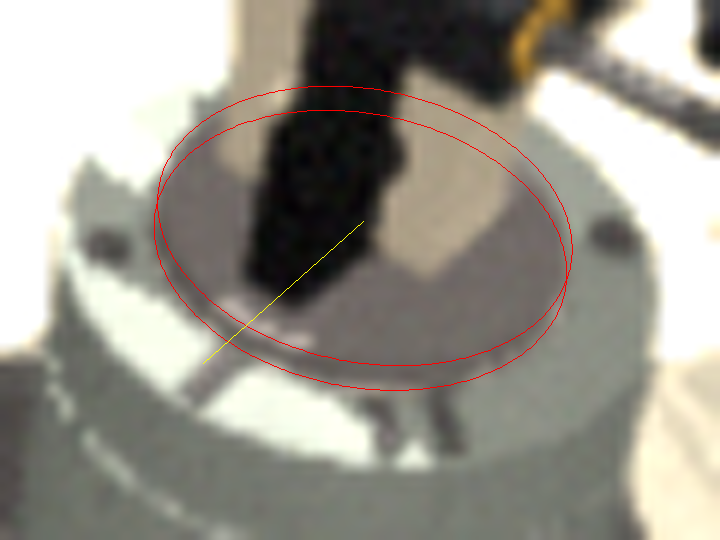

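The flange rim lies on the predicted seated circle and the bar runs parallel to the mark line toward the single mark at about (215,370). The arm is still and the spring torque is felt. I'll hand the job in.

```bash
python3 -c "
from station import *
print(job_done())"
```

```text
the job is handed in; nothing more can be done
None
```

The lid is home in the collar, turned 45° clockwise to the single-bar mark and still gripped. I handed the job in at 15.6 s; no verdict was reported.

- **What I did:** I gripped the grey bayonet lid by its bar and carried it over the collar. There I corrected an offset of about 2–3 mm seen in the scene camera. I then lowered the lid until it seated and turned it in two stages of 18° and 27°.
- **Height:** The TCP stopped at z = 0.1447 m where 0.144 m was predicted. It presses down with about 9 N more than when hanging free.
- **Centring:** In the last picture the flange lies on the predicted seated circle.
- **Angle:** Tool yaw is −0.461 rad against −0.4625 rad for the mark, and the bar points at the mark in the picture.
- **Grip and hold:** The finger opening was steady at 13.7 mm with the grip set to 55 N. The joints were still (0.001 rad/s), and the torque on the tool was about 0.09 N m. The ring's spring should give about 0.13 N m there, so part of it is probably taken by friction.
- **Disagreements:** The two cameras put the collar about 2 mm apart in y, so I placed the lid by its position relative to the collar in the scene view. The near end of the bar showed up to about 4 mm short of its predicted position throughout. I couldn't read the drive ring's angle directly, so it is inferred from the lid's angle and the torque.
- **Other objects:** I did not measure the bystanders again at the end; the force readings showed no contact while carrying the lid.

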